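# Slide the drip tray under the separator's bridge

### The job

Push the steel drip tray along the bench with the fingertips, into the low bridge that carries the clear round separator pot, until it is fully home against the stop bar and lies square under the pot. The tray must stay flat on the bench: do not pick it up or tip it. Do not touch the pot or the gauge console, and leave the small things standing around where they are.

Things in the scene. Friction and masses are not known exactly. Their poses are not given: they have to be found in the camera images.
- tray: Loose shallow open steel tray, 80 mm (x) by 150 mm (y, its long axis) by 16 mm high, walls and floor 4 mm thick, about 0.25 kg (0.18 to 0.35); it starts on the bench between the two bridges, its y axis roughly along world y but turned up to 17 degrees. The two ends are alike. Origin: centre of the underside.
- bridge_left: Low aluminium bridge on the robot's left (+y), turned up to 11 degrees. Fixed. Origin on the bench, mid tunnel; y runs along the tunnel. Plate 130 (x) by 70 (y) by 8 mm, top at 29, on two 17 mm legs; tunnel 96 wide, 21 high, 70 long. Mouth at y = -35; at the other end 12 mm high rails lead to a stop bar. A tray fully home is centred at y = 0.
- bridge_right: Low aluminium bridge on the robot's right (-y), the mirror image of the left one. Fixed. Origin on the bench, mid tunnel; y runs along the tunnel. Plate 130 (x) by 70 (y) by 8 mm, top at 29, on two 17 mm legs; tunnel 96 wide, 21 high, 70 long. Mouth at y = +35; at the other end 12 mm high rails lead to a stop bar. A tray fully home is centred at y = 0.
- stop_left (a point): Mid-point of the foot of the stop bar's face, 75 mm past the bridge's origin at its +y end; bar 12 mm high, 14 mm thick, across the full 130 mm.
- stop_right (a point): Mid-point of the foot of the stop bar's face, 75 mm past the bridge's origin at its -y end; bar 12 mm high, 14 mm thick, across the full 130 mm.
- pot: Separator pot, fixed on the middle of one of the two bridges (either one): clear cylinder 56 mm across under a 66 mm square black and aluminium lid, 123 mm tall to its nozzle. Origin: centre of its underside, over the origin of its bridge, on the bridge's top face at 29 mm.
- console: Gauge console, fixed on the middle of the other bridge: box 72 by 64 mm, 87 mm tall, with a display facing away from the robot (+x). Origin: centre of its underside on the bridge's top face.
- vial: Bystander: small capped amber vial, 24 mm across, 45 mm tall, beside the left bridge on its far side (+x). Origin under its centre.
- centring_ring: Bystander: aluminium ring, 48 mm across, 10 mm high, lying beside the left bridge on the robot's side. Origin under its centre.
- flange_cap: Bystander: steel flange cap with a stem, 44 mm across, 32 mm tall, beside the right bridge on its far side. Origin under its centre.
- rubber_foot: Bystander: black rubber block 30 by 30 by 22 mm, beside the right bridge on the robot's side. Origin under its centre.
- jar: Bystander: glass jar with lid, 60 mm across, 75 mm tall, at the back of the work area. Origin under its centre.
- screwdriver: Bystander: screwdriver lying at the back of the work area. Origin under its middle.
- beaker: Bystander: open glass beaker, 64 mm across, 80 mm tall, at the back left. Origin under its centre.
Mind the look-alikes: they are no part of the job. Of the things that look like the tray, take the one that is nearest to the robot's base at the start.

How it is judged (in metres and radians):
At the end, for the whole second after the job is handed in: The tray lies flat and at rest under the bridge that carries the pot: its centre within 14 mm of the pot's axis, within 6 mm of fully home against the stop, square to the tunnel within 0.1 rad (6 degrees) (horizontal distance between tray and pot below 0.014 m and ((y of tray in the frame of bridge_left above -0.006 m and angle between the y axis of tray and the y axis of bridge_left, either way round below 0.1 rad) or (y of tray in the frame of bridge_right below 0.006 m and angle between the y axis of tray and the y axis of bridge_right, either way round below 0.1 rad)) and height (world z) of tray below 0.003 m and angle between tray's own z axis and vertical below 0.03 rad and linear speed of tray below 0.01 m/s); the robot touches nothing.
It fails at once if the tray is lifted more than 8 mm or tipped more than 0.1 rad (height (world z) of tray above 0.008 m or angle between tray's own z axis and vertical above 0.1 rad).
It fails at once if the robot touches the pot or the console (more than 1 N) (contact force between any of the fingers, the arm and pot above 1 N or contact force between any of the fingers, the arm and console above 1 N).
It fails at once if a bystander is moved more than 20 mm (distance of any of vial, centring_ring, flange_cap, rubber_foot, jar, screwdriver, beaker from where it was at the start of the episode above 0.02 m).
It also fails if it takes over 64 s, if anything falls off the work surface, if the arm or the gripper's body presses on something with over 40 N, if the wrist force passes 120 N, or if a joint passes its speed limit or range.

### The arm

A 6-joint arm with a two-finger parallel gripper is mounted at the origin on the work surface. World frame = base frame: x ahead of the robot, y to its left, z up, the work surface at z = 0. Lengths are in m, angles in degrees, forces in N, time in s.
With the tool pointing down it reaches from about 0.4 to 0.825 m from the base axis. Payload 7 kg.
Tool frame: the origin (TCP) lies on the centre line of the jaws, within the pads' length; the fingertips stand 19 mm ahead of it and the grasp point (between the pads) is the TCP (r.tip_extent is the distance from the TCP to the fingertips, in m); z points along the fingers, y is the line along which they close (so a half turn about z gives the same grasp; the last joint's range is limited). The gripper opens to 88 mm and grips with 3 to 60 N. Pads are 19 mm wide; open, the fingers measure 130 mm over their backs; the gripper's body (78 mm by 193 mm) begins 47 mm behind the grasp point.
Start: joints at [85.09, 20.546, 0.682, 0, -70.136, -16.507], TCP at [0.246, 0.628, 0.246] pointing down, gripper open.
Joint ranges: [-176.03, 176.03], [-82.01, 121.73], [-58.28, 71.71], [-173.87, 95.51], [-174.79, -0.11], [-173.66, 173.66]. Speed limits (degrees/s): [136.94, 136.94, 172.46, 180, 180, 180].

### API

Orientations are given as [roll, pitch, yaw] about the fixed x, y, z axes, in that order (R = Rz(yaw) Ry(pitch) Rx(roll)).
In Python, from plant import r gives the robot as it stands. The module is installed in compiled form; this text tells all that it offers.
- The arm moves only by the tool jog_arm, never from a script. Its argument "deltas" is a list that holds one entry, the list of rows, each a list of 5 numbers: the opening, from -1 (shut) to 1 (fully open), then the shift along the world's x, y, z in cm, then the turn about the world's z in rad. In form: [[[claw, dx, dy, dz, turn], ...]]. A call has 1 to 8 rows; each row shifts and turns the commanded pose from where the row before left it; what a row does not reach is not made up. A row lasts 1/8 s, in which the tool goes at most 62.5 mm and 10.7 degrees, less where a joint would pass 70% of its speed; a pose out of reach is approached as far as the arm can. A call with a gripper value outside its range is refused whole. The fingers move at their own pace and stop on an object; "force" is the grip in N (left out, the last holds). Time passes only in rows, so rows that do not move let the fingers close. It gives the time, the measured TCP pose, the force, the opening and the grip force at its end, in the units of the state.
- r.get_state(): the state, without advancing time (a new reading comes with each control period).
- r.capture(name): name is "scene" or "top" or "wrist"; returns the picture (384x512x3 uint8, blue, green, red); there is no depth.
- r.camera_info(name): a dict with "fx", "fy", "cx", "cy" (pixels), "view" (4x4, takes a point from world to camera coordinates). Camera axes: x right, y up, looking along -z (the intrinsics and any distortion apply to the point x, -y, -z); pixel columns grow to the right and rows downward; lengths in m; the calibration is good to about 2 mm. A picture is of the moment at which its call begins: read the wrist's pose just before it. camera_info takes no time and is no camera call; for the wrist camera it gives the pose at the moment of the call.
- r.close_job(): hands the job in; it is judged then, once.
The state is a dict: "time_s": time; "joints": joint angles; "qd": joint speeds; "joint_torque": joint torques, N m; "tcp_pos": TCP position; "eef_rot": TCP orientation; "contact_force": force on the tool from outside, world axes, zero at the start; "moment": the same for the moment, N m; "gripper_width": finger opening in m; "gripper_force": force on a finger pad.
Only numpy, scipy, OpenCV 4.12 (cv2) and the standard library are available. Lean on these libraries where they do the work, as an engineer would, in place of code of your own. Each camera call takes 0.05 s, during which the arm holds its last target. There are 200 camera calls.

## Working session

There is one attempt and no reset: what is moved stays moved. The work goes in short steps, Python scripts to look and compute and a tool call to move; the robot and the scene stay as the last step left them, time stands still between calls to the robot, and variables do not carry over. Pictures are saved under pics/ and viewed, at most 10 in all, crops included, and the job is handed in when it is done.

Besides the shell and the picture viewer there is one more tool, called after "Call:" as a command line: name --argument value ..., lists and objects as JSON in quotes. jog_arm: Moves the arm, as the interface text tells. Its arguments: {"type":"object","properties":{"deltas":{"type":"array"},"force":{"type":"number"}},"required":["deltas"]}

```bash
mkdir -p pics; cat > h.py <<'E'
import numpy as np, cv2
from plant import r
def ray(ci,u,v):
    V=np.array(ci["view"]); R=V[:3,:3]; c=-R.T@V[:3,3]
    d=R.T@np.array([(u-ci["cx"])/ci["fx"],-(v-ci["cy"])/ci["fy"],-1.0]); return c,d
def onz(ci,u,v,z):
    c,d=ray(ci,u,v); return (c+d*(z-c[2])/d[2]).round(4)
def proj(ci,p):
    V=np.array(ci["view"]); q=V[:3,:3]@np.array(p)+V[:3,3]
    return np.array([ci["cx"]+ci["fx"]*q[0]/-q[2], ci["cy"]+ci["fy"]*(-q[1])/-q[2]]).round(1)
E
python3 - <<'E'
from h import *
for n in ("top","scene"):
    im=r.capture(n); cv2.imwrite(f"pics/{n}0.png",im); ci=r.camera_info(n)
    print(n,{k:ci[k] for k in ci if k!="view"}, -np.array(ci["view"])[:3,:3].T@np.array(ci["view"])[:3,3])
    cv2.imwrite(f"pics/{n}0b.png",cv2.resize(im,(800,600),interpolation=cv2.INTER_CUBIC))
print(r.get_state())
E
```

```text
top {'fx': 461.6223818279926, 'fy': 461.6223818279926, 'cx': 254.40686140470694, 'cy': 190.3726471159763} [ 3.97401668e-01 -1.05068745e-03  1.47054819e+00]
scene {'fx': 475.27407779362267, 'fy': 475.27407779362267, 'cx': 251.43898074895284, 'cy': 191.43937917647386} [1.63857376 0.02910212 1.06291075]
{'time_s': 0.1, 'joints': array([ 8.50893308e+01,  2.05872480e+01,  6.40796076e-01, -1.69621377e-02,
       -7.01364130e+01, -1.65068582e+01]), 'qd': array([ 0.02048902, -0.16401977,  0.05433142,  0.00025835,  0.02267697,
        0.04888023]), 'joint_torque': array([-1.64552006e-03, -5.84163523e+01,  2.93745250e+01,  7.01547146e+00,
        1.01038290e-02, -4.75894490e-05]), 'tcp_pos': array([0.24636347, 0.62800933, 0.2447332 ]), 'eef_rot': array([ 1.79916019e+02, -8.25718884e-03, -2.14232963e+01]), 'contact_force': array([-0.77204556, -0.41757771, -0.60519385]), 'moment': array([ 0.03279341, -0.0045593 , -0.01595567]), 'gripper_force': 0.0, 'gripper_width': 0.08768834817318165}
```

View pics/top0b.png

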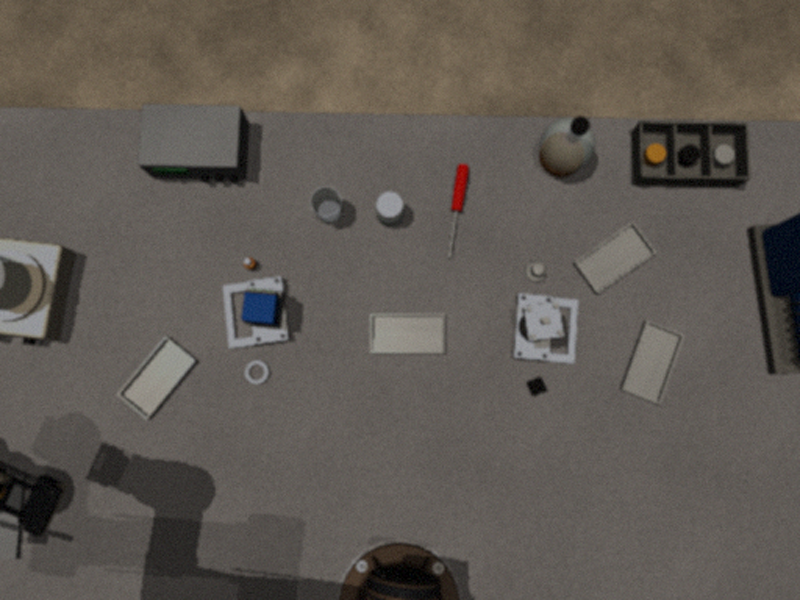

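View pics/scene0b.png

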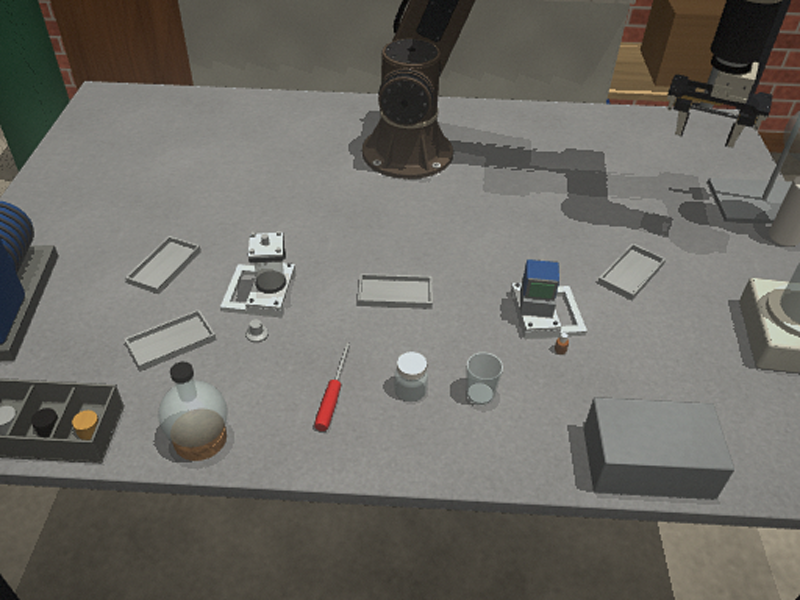

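The top view shows four tray-like things, at (407,333), (157,377), (652,361) and (615,258) in the enlarged picture. The base is at about (400,598). The middle one at (407,333) is nearest and lies between the bridges, so it is the tray. The pot is on the right-hand (-y) bridge at (546,328), and the blue console is on the left one at (256,312). I will confirm the tray in an enlarged crop and measure.

```bash
python3 - <<'E'
from h import *
im=cv2.imread("pics/top0.png"); ci=r.camera_info("top")
cv2.imwrite("pics/crop1.png",cv2.resize(im[170:260,225:385],(800,450),interpolation=cv2.INTER_CUBIC))
g=cv2.cvtColor(im,cv2.COLOR_BGR2GRAY)
for th in (125,140,155):
    print(th)
    m=cv2.morphologyEx((g>th).astype(np.uint8)*255,cv2.MORPH_CLOSE,np.ones((3,3)))
    for c in cv2.findContours(m,cv2.RETR_EXTERNAL,cv2.CHAIN_APPROX_NONE)[0]:
        if cv2.contourArea(c)<250: continue
        (u,v),s,a=cv2.minAreaRect(c); bx=cv2.boxPoints(((u,v),s,a))
        P=np.array([onz(ci,*b,0.016) for b in bx])[:,:2]
        print(np.round([u,v],1),np.round(s,1),round(a,1),"ctr",P.mean(0).round(4),"base dist",np.hypot(*P.mean(0)).round(3),"sides",np.linalg.norm(P[1]-P[0]).round(3),np.linalg.norm(P[2]-P[1]).round(3),"dirs",[np.degrees(np.arctan2(*(P[i+1]-P[i])[::-1])).round(1) for i in (0,1)])
E
```

```text
125
[101.7 241.1] [21.  45.2] 39.1 ctr [0.4312 0.4908] base dist 0.653 sides 0.139 0.068 dirs [np.float64(-36.3), np.float64(-126.8)]
[416.1 231.6] [20.6 42.1] 19.1 ctr [ 0.4831 -0.4948] base dist 0.692 sides 0.134 0.064 dirs [np.float64(-20.1), np.float64(-108.2)]
[259.5 213. ] [24. 45.] 90.0 ctr [ 0.5305 -0.0027] base dist 0.531 sides 0.143 0.076 dirs [np.float64(-88.8), np.float64(-179.2)]
[ 15. 205.] [20. 30.] 90.0 ctr [0.5389 0.7754] base dist 0.944 sides 0.096 0.064 dirs [np.float64(-88.7), np.float64(-174.8)]
[349.4 209.6] [38.2 41.5] 4.2 ctr [ 0.5476 -0.2862] base dist 0.618 sides 0.132 0.121 dirs [np.float64(-4.2), np.float64(-93.1)]
[162.6 199.4] [41.2 38. ] 83.7 ctr [0.5672 0.3062] base dist 0.645 sides 0.121 0.132 dirs [np.float64(-82.3), np.float64(-171.1)]
[ 17.1 165.1] [37.8 22.2] 9.5 ctr [0.6679 0.7808] base dist 1.028 sides 0.072 0.124 dirs [np.float64(-3.7), np.float64(-98.3)]
[392.1 164.4] [19.7 41. ] 59.0 ctr [ 0.6958 -0.4239] base dist 0.815 sides 0.134 0.063 dirs [np.float64(-57.8), np.float64(-150.3)]
140
[101.9 241. ] [19.3 44.2] 39.8 ctr [0.4315 0.4902] base dist 0.653 sides 0.136 0.062 dirs [np.float64(-37.0), np.float64(-127.4)]
[260.5 214. ] [20. 41.] 90.0 ctr [ 0.5273 -0.0059] base dist 0.527 sides 0.13 0.063 dirs [np.float64(-88.8), np.float64(-179.2)]
[ 14.5 205.5] [17. 29.] 90.0 ctr [0.5372 0.7768] base dist 0.944 sides 0.093 0.054 dirs [np.float64(-88.8), np.float64(-174.8)]
[349.4 209.9] [37.3 39.3] 5.7 ctr [ 0.5468 -0.2862] base dist 0.617 sides 0.125 0.118 dirs [np.float64(-5.7), np.float64(-94.6)]
[345. 202.] [26. 26.] 90.0 ctr [ 0.5714 -0.2726] base dist 0.633 sides 0.083 0.083 dirs [np.float64(-88.8), np.float64(179.5)]
[ 16.9 164.9] [36.8 20.5] 9.5 ctr [0.6686 0.7818] base dist 1.029 sides 0.067 0.121 dirs [np.float64(-3.6), np.float64(-98.3)]
155
```

View pics/crop1.png

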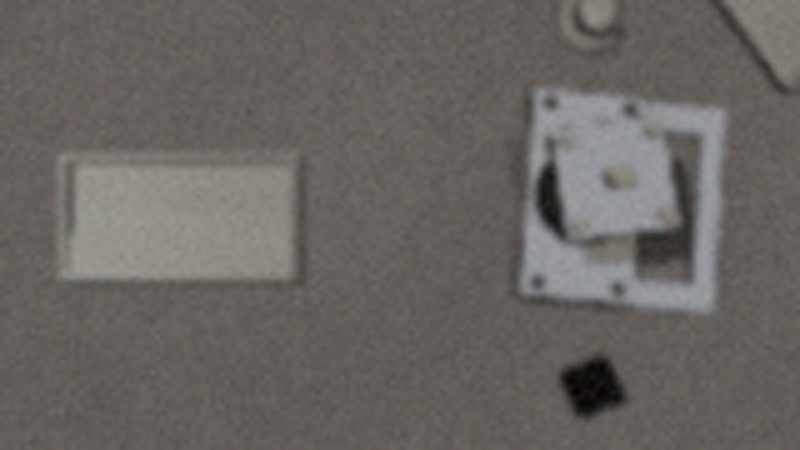

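```bash
python3 - <<'E'
from h import *
ci=r.camera_info("top")
cr=lambda u,v:(225+u/5,170+v/5)
for n,z,pts in (("tray",.016,[(58,153),(300,150),(299,279),(60,281)]),("mouth",.029,[(533,88),(519,296)]),("stop",.012,[(727,108),(716,313)])):
    P=np.array([onz(ci,*cr(*p),z) for p in pts])[:,:2]; print(n,P.tolist(),P.mean(0))
w=r.camera_info("wrist"); V=np.array(w["view"]); print(-V[:3,:3].T@V[:3,3],"look",-V[2,:3],"up",V[1,:3],w["fx"])
E
```

```text
tray [[0.5682, 0.0708], [0.5735, -0.0827], [0.4917, -0.0831], [0.4871, 0.0672]] [ 0.530125 -0.00695 ]
mouth [[0.6144, -0.2282], [0.4833, -0.2194]] [ 0.54885 -0.2238 ]
stop [[0.6068, -0.3542], [0.4764, -0.3457]] [ 0.5416  -0.34995]
[0.32098142 0.59848808 0.38332768] look [-0.27395777  0.10564479 -0.95592171] up [ 0.89002745 -0.34876894 -0.29361773] 271.294700921365
```

Call:
jog_arm --deltas '[[[1,3,-5,0,-0.15],[1,3,-5,0,-0.15],[1,3,-5,0,-0.15],[1,3,-5,0,-0.15],[1,3,-5,0,-0.15],[1,3,-5,0,-0.15],[1,3,-5,0,-0.15],[1,3,-5,0,-0.15]]]'

```text
time_s: 1.1
tcp_pos: [0.487, 0.2266, 0.2455]
eef_rot: [180.0, 0.0, -90.4]
contact_force: [0.7, 0.7, 0.2]
gripper_width: 0.0876
gripper_force: 0.0
```

Call:
jog_arm --deltas '[[[1,1,-4,0.5,0],[1,1,-6,0.5,0],[1,1,-6,0.5,0],[1,1,-6,0.5,0],[1,1,-6,0.5,0],[1,0,0,0,0]]]'

```text
time_s: 1.85
tcp_pos: [0.5365, -0.0553, 0.2704]
eef_rot: [180.0, -0.0, -90.5]
contact_force: [-0.4, 1.0, 0.6]
gripper_width: 0.0875
gripper_force: 0.0
```

```bash
python3 - <<'E'
from h import *
import pickle
s=r.get_state(); ci=r.camera_info("wrist"); im=r.capture("wrist"); pickle.dump(ci,open("w1.pkl","wb"))
print(s["tcp_pos"],s["eef_rot"],s["joints"].round(1)); cv2.imwrite("pics/w1.png",im); cv2.imwrite("pics/w1b.png",cv2.resize(im,(800,600),interpolation=cv2.INTER_CUBIC))
E
```

```text
[ 0.5364567  -0.05530124  0.27041144] [ 1.79972687e+02 -2.60004093e-02 -9.04711426e+01] [ 15.    6.8 -14.2   0.  -69.  -15.4]
```

View pics/w1b.png

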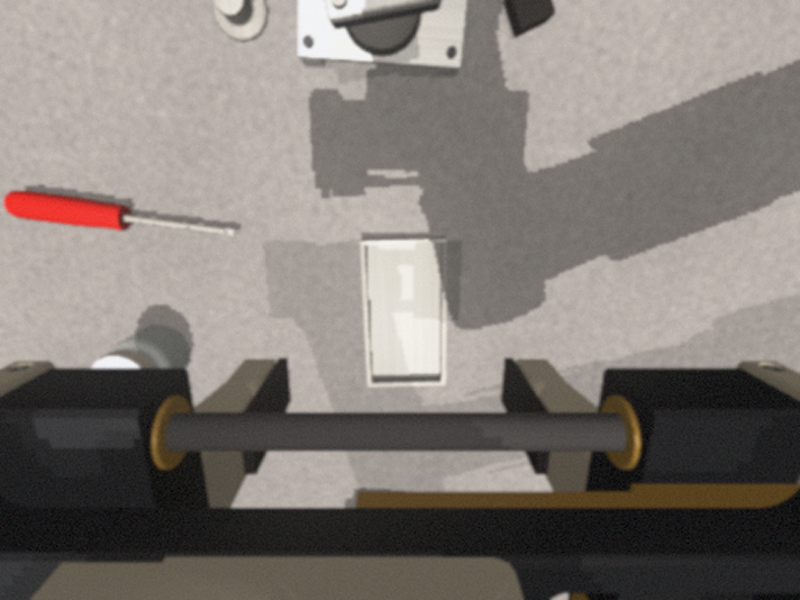

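Wrist view (800 px scale): tray rim corners at (361,237), (446,236), (446,384), (369,386). The mouth edge of the pot's bridge runs from (298,58) to (461,68). I will take a second wrist view over the bridge.

Call:
jog_arm --deltas '[[[1,0,-3,2,0],[1,0,-4,1.5,0],[1,0,-4,1,0],[1,0,-2,0.5,0],[1,0,0,0,0]]]'

```text
time_s: 2.52
tcp_pos: [0.5366, -0.1815, 0.3204]
eef_rot: [180.0, 0.0, -90.2]
contact_force: [0.1, 0.7, -0.4]
gripper_width: 0.0877
gripper_force: 0.0
```

```bash
python3 - <<'E'
from h import *
import pickle
s=r.get_state(); ci=r.camera_info("wrist"); im=r.capture("wrist"); pickle.dump(ci,open("w2.pkl","wb"))
print(s["tcp_pos"],s["eef_rot"]); cv2.imwrite("pics/w2.png",im); cv2.imwrite("pics/w2b.png",cv2.resize(im,(800,600),interpolation=cv2.INTER_CUBIC))
c1=pickle.load(open("w1.pkl","rb"))
for n,z,p in (("tray",.016,[(361,237),(446,236),(446,384),(369,386)]),("mouth",.029,[(298,58),(461,68)])):
    P=np.array([onz(c1,u*.64,v*.64,z) for u,v in p])[:,:2]; print(n,P.tolist(),P.mean(0))
E
```

```text
[ 0.53658329 -0.18151896  0.32044591] [ 1.79994579e+02  8.85926006e-03 -9.02048081e+01]
tray [[0.5681, -0.0826], [0.4896, -0.0829], [0.4854, 0.0684], [0.5646, 0.0701]] [ 0.526925 -0.00675 ]
mouth [[0.6127, -0.2263], [0.4829, -0.2183]] [ 0.5478 -0.2223]
```

View pics/w2b.png

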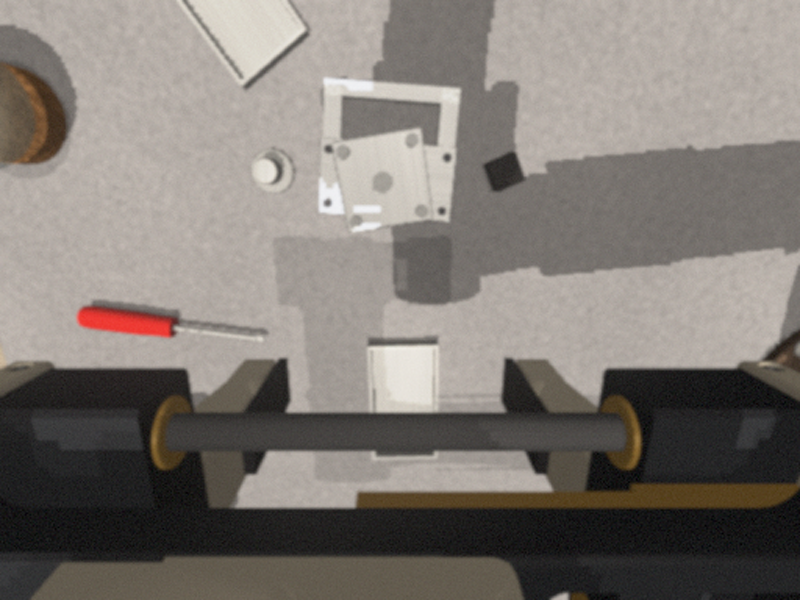

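In this view the bridge mouth runs from (319,212) to (449,221). The stop bar's outer corners are at (323,78) and (461,88). The pot lid corners are at (352,232), (433,217), (418,128) and (333,140), so the lid is turned relative to the bridge. I will triangulate them for clearance.

```bash
python3 - <<'E'
from h import *
import pickle
c2=pickle.load(open("w2.pkl","rb")); c1=pickle.load(open("w1.pkl","rb")); ct=r.camera_info("top")
def tri(a,b):
    (o1,d1),(o2,d2)=a,b
    A=np.c_[d1,-d2]; t=np.linalg.lstsq(A,o2-o1,rcond=None)[0]; p,q=o1+t[0]*d1,o2+t[1]*d2
    return ((p+q)/2).round(4),np.linalg.norm(p-q).round(4)
W=lambda c,u,v:ray(c,u*.64,v*.64); T=lambda u,v:ray(ct,225+u/5,170+v/5)
for n,w,t in (("lid",(352,232),(553,140)),("lid",(433,217),(570,240)),("lid",(418,128),(683,228)),("lid",(333,140),(668,118)),("mouth",(319,212),(533,88)),("mouth",(449,221),(519,296)),("stopout",(323,78),(727,108)),("stopout",(461,88),(716,313))):
    print(n,*tri(W(c2,*w),T(*t)))
for w1,w2 in (((298,58),(319,212)),((461,68),(449,221)),((361,237),(367,344)),((446,236),(438,342))): print("w1w2",*tri(W(c1,*w1),W(c2,*w2)))
M=np.array([onz(c2,.64*u,.64*v,z) for u,v,z in ((319,212,.029),(449,221,.029),(323,78,.012),(461,88,.012))])[:,:2]
print(M.tolist()); ym=M[:2].mean(0)-M[2:].mean(0); print("len",np.linalg.norm(ym),"expect .124; yaw from y",np.degrees(np.arctan2(-ym[0],ym[1])),"from x",[np.degrees(np.arctan2(*(M[i]-M[i+1])[::-1])) for i in (0,2)])
y=ym/np.linalg.norm(ym); print("y axis",y,"origin from mouth",M[:2].mean(0)-.035*y,"from stop",M[2:].mean(0)+.089*y)
E
```

```text
lid [ 0.5683 -0.2223  0.1396] 0.0016
lid [ 0.5092 -0.2326  0.1382] 0.0013
lid [ 0.5194 -0.2957  0.1389] 0.004
lid [ 0.5786 -0.285   0.1581] 0.0014
mouth [ 0.6137 -0.2283  0.0277] 0.0019
mouth [ 0.4833 -0.2193  0.0302] 0.0
stopout [ 0.597  -0.3395  0.0716] 0.0025
stopout [ 0.4759 -0.3404  0.029 ] 0.0026
w1w2 [ 0.6137 -0.2278  0.0229] 0.0003
w1w2 [ 0.4826 -0.2189  0.0263] 0.0003
w1w2 [ 0.5683 -0.0829  0.0182] 0.0009
w1w2 [ 0.4889 -0.0823  0.0113] 0.0004
[[0.6125, -0.2283], [0.4831, -0.2191], [0.6048, -0.351], [0.4739, -0.3422]]
len 0.12319014773917597 expect .124; yaw from y -3.933186275391547 from x [np.float64(-4.066736361222939), np.float64(-3.846030090047364)]
y axis [0.06859315 0.99764472] origin from mouth [ 0.54539924 -0.25861757] from stop [ 0.54545479 -0.25780962]
```

Call:
jog_arm --deltas '[[[1,0,4,0,0.18],[1,0,6,0,0.18],[1,0,6,0,0.18],[1,0,6,0,0.18],[1,0,6,0,0.18],[1,0,4,0,0.18],[1,0,0,0,0.18],[1,0,0,0,0.18]]]'

```text
time_s: 3.58
tcp_pos: [0.5354, 0.1407, 0.3199]
eef_rot: [180.0, 0.1, -7.1]
contact_force: [-0.5, -0.3, -0.4]
gripper_width: 0.0876
gripper_force: 0.0
```

Call:
jog_arm --deltas '[[[0,0,0,-1,0.18],[0,0,0,-1,0.18],[0,0,0,-1,0.18],[0,0,0,-1,0.18],[0,0,0,-1,0.18],[0,0,0,-1,0.18],[0,0,0,-1,0.18],[0,0,0,-1,0.18]]]'

```text
time_s: 4.58
tcp_pos: [0.5355, 0.1398, 0.2399]
eef_rot: [-180.0, 0.0, 75.3]
contact_force: [0.5, -0.6, 0.5]
gripper_width: 0.0436
gripper_force: 0.0
```

Bridge pose: origin about (0.545,-0.258), yaw about -4°. The tray sits about 35 mm off the tunnel axis towards the robot. I will push it sideways first with both fingers along its long side, then lengthwise.

Call:
jog_arm --deltas '[[[1,-2,-2,0,-0.173],[1,-2,-2,0,-0.173],[1,-2,-2,-1,-0.173],[1,-2,-2,-2,-0.173],[1,0,-2,-3,-0.173],[1,0,-2,-3,-0.173],[1,0,-2,-3,-0.173],[1,0,0,-3,-0.173]]]'

```text
time_s: 5.58
tcp_pos: [0.4557, -0.0014, 0.0896]
eef_rot: [-180.0, 0.0, -4.8]
contact_force: [0.1, 0.5, -0.3]
gripper_width: 0.0874
gripper_force: 0.0
```

Call:
jog_arm --deltas '[[[1,0,0,-3,0],[1,0,0,-2,0],[1,0,0,-1,0],[1,0,0,0,0]]]'

```text
time_s: 6.08
tcp_pos: [0.456, -0.0011, 0.0302]
eef_rot: [180.0, 0.1, -4.4]
contact_force: [-0.0, 1.0, 0.9]
gripper_width: 0.0878
gripper_force: 0.0
```

Call:
jog_arm --deltas '[[[1,0.5,0,-0.5,0],[1,0.5,0,0,0],[1,0.8,0,0,0],[1,0.8,-0.1,0,0],[1,0.8,-0.1,0,0],[1,0.7,-0.1,0,0],[1,0.6,-0.1,0,0],[1,0.5,0,0,0]]]'

```text
time_s: 7.08
tcp_pos: [0.5087, -0.0058, 0.0255]
eef_rot: [180.0, 0.0, -4.5]
contact_force: [-3.1, -0.2, 1.9]
gripper_width: 0.0877
gripper_force: 1.4
```

Call:
jog_arm --deltas '[[[1,0.4,0,0,0],[1,0.2,0,0,0],[1,0,0,0,0]]]'

```text
time_s: 7.45
tcp_pos: [0.515, -0.0055, 0.0256]
eef_rot: [-180.0, -0.0, -4.4]
contact_force: [-0.7, -0.2, 1.0]
gripper_width: 0.0879
gripper_force: 0.0
```

Call:
jog_arm --deltas '[[[1,-1.5,0,0,0],[1,-1.5,0,2,0],[1,0,0,4,0],[1,0,0,6,0.178],[0.5,1,1.5,5,0.175],[0.3,1,1.5,3,0.175],[0.1,1,1.5,2,0.175],[0,1,1.5,0,0.175]]]'

```text
time_s: 8.45
tcp_pos: [0.5247, 0.0552, 0.2476]
eef_rot: [179.9, -0.2, 46.2]
contact_force: [-0.2, -0.8, -0.7]
gripper_width: 0.0531
gripper_force: 0.0
```

Call:
jog_arm --deltas '[[[0,1,1.5,0,0.175],[0,1,1.5,0,0.175],[0,1,1.5,0,0.175],[0,1.1,1.6,0,0.175],[0,0,0,0,0],[0,0,0,0,0]]]'

```text
time_s: 9.2
tcp_pos: [0.5646, 0.1151, 0.2454]
eef_rot: [-180.0, 0.0, 85.8]
contact_force: [-0.4, -0.8, 0.5]
gripper_width: 0.0439
gripper_force: 0.0
```

```bash
python3 - <<'E'
from h import *
import pickle
s=r.get_state(); ci=r.camera_info("wrist"); im=r.capture("wrist"); pickle.dump(ci,open("w3.pkl","wb"))
print(s["tcp_pos"],s["eef_rot"],s["joints"].round(1)); cv2.imwrite("pics/w3.png",im); cv2.imwrite("pics/w3b.png",cv2.resize(im,(800,600),interpolation=cv2.INTER_CUBIC))
E
```

```text
[0.56464553 0.11507951 0.24538029] [-1.79978400e+02  3.76133335e-03  8.58109390e+01] [ 31.   11.3 -12.1  -0.  -66.6 144.9]
```

View pics/w3b.png

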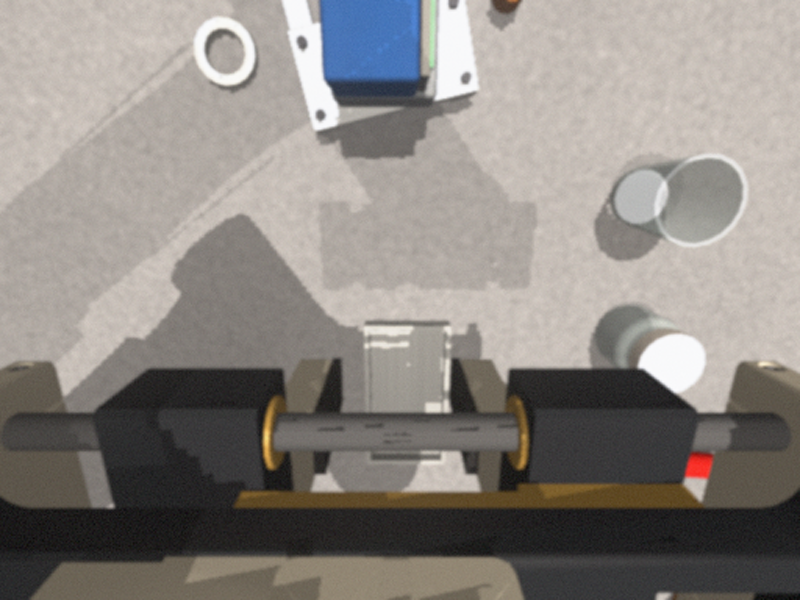

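The tray is seen under the fingers with its +y end corners at (364,322) and (450,323), and the other end at about (370,461) and (442,461).

```bash
python3 - <<'E'
from h import *
import pickle
c=pickle.load(open("w3.pkl","rb"))
P=np.array([onz(c,.64*u,.64*v,.016) for u,v in ((364,322),(450,323),(370,461),(442,461))])[:,:2]
y=np.array([.0695,.9976]); x=np.array([.9976,-.0695]); o=np.array([.5454,-.2582])
print(P.tolist()); print([(round(float((p-o)@x),4),round(float((p-o)@y),4)) for p in P])
print("yaw of end edge",np.degrees(np.arctan2(*(P[1]-P[0])[::-1])))
ct=r.camera_info("top"); im=r.capture("top"); cv2.imwrite("pics/top1.png",im)
E
```

```text
[[0.5329, 0.0686], [0.6117, 0.062], [0.5249, -0.0816], [0.5984, -0.0869]]
[(-0.0352, 0.3251), (0.0439, 0.324), (-0.0327, 0.1748), (0.041, 0.1746)]
yaw of end edge -4.787710489777975
```

Call:
jog_arm --deltas '[[[-0.3,1.1,0,-4,0],[-0.3,0,0,-5,0],[-0.3,0,0,-5,0],[-0.3,0,0,-4,0],[-0.3,0,0,-3,0],[-0.3,0,0,-1,0],[-0.3,0,0,0,0]]]'

```text
time_s: 10.18
tcp_pos: [0.5765, 0.1151, 0.0257]
eef_rot: [-180.0, 0.0, 85.9]
contact_force: [0.4, 0.4, 0.8]
gripper_width: 0.0307
gripper_force: 0.0
```

Call:
jog_arm --deltas '[[[-0.3,-0.07,-1,0,0],[-0.3,-0.07,-1,0,0],[-0.3,-0.07,-1,0,0],[-0.3,-0.07,-0.7,0,0],[-0.3,-0.07,-0.7,0,0],[-0.3,-0.1,-0.8,0,0],[-0.3,-0.1,-1,0,0],[-0.3,-0.1,-1,0,0]]]'

```text
time_s: 11.18
tcp_pos: [0.5703, 0.043, 0.0258]
eef_rot: [180.0, -0.0, 86.0]
contact_force: [0.6, 3.2, 2.0]
gripper_width: 0.0309
gripper_force: 1.4
```

Call:
jog_arm --deltas '[[[-0.3,-0.1,-1,0,0],[-0.3,-0.1,-1,0,0],[-0.3,-0.1,-1,0,0],[-0.3,-0.1,-1,0,0],[-0.3,-0.1,-1,0,0],[-0.3,-0.1,-1,0,0],[-0.3,-0.1,-1,0,0],[-0.3,0,0,0,0]]]'

```text
time_s: 12.18
tcp_pos: [0.5621, -0.0278, 0.0252]
eef_rot: [-179.9, 0.0, 85.9]
contact_force: [0.1, 0.2, -0.1]
gripper_width: 0.0308
gripper_force: 0.0
```

```bash
python3 - <<'E'
from h import *
print(r.get_state()["tcp_pos"])
im=r.capture("top"); cv2.imwrite("pics/top2.png",im)
a=cv2.resize(im[170:250,240:384],(800,444),interpolation=cv2.INTER_CUBIC)
s=r.capture("scene"); cv2.imwrite("pics/scene2.png",s)
b=cv2.resize(s[120:230,120:318],(800,444),interpolation=cv2.INTER_CUBIC)
cv2.imwrite("pics/two2.png",cv2.resize(np.vstack([a,b]),(540,600)))
E
```

```text
[ 0.5620947  -0.02779933  0.02519541]
```

View pics/two2.png

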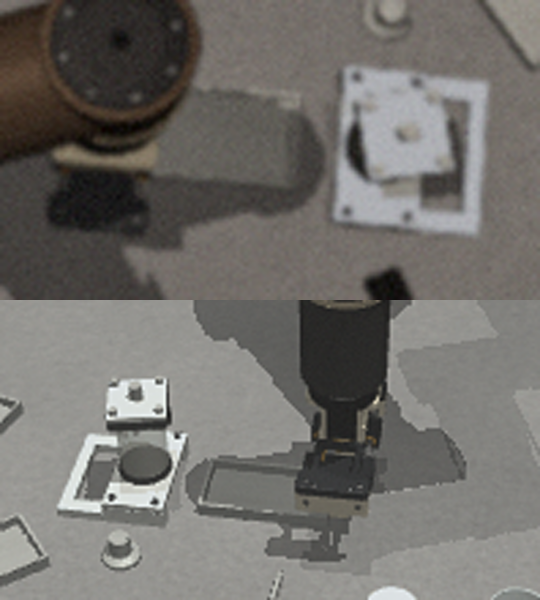

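The tray's leading corners in the top half are at (299,94) and (290,187). It is aimed at the mouth edge, which runs from (345,68) to (335,222).

```bash
python3 - <<'E'
from h import *
c=r.camera_info("top")
y=np.array([.0695,.9976]); x=np.array([.9976,-.0695]); o=np.array([.5454,-.2582])
for u,v,z in ((299,94,.016),(290,187,.016),(345,68,.029),(335,222,.029)):
    p=onz(c,240+u/3.75,170+v/3.75,z)[:2]; print(p,((p-o)@x).round(4),((p-o)@y).round(4))
t=r.get_state()["tcp_pos"][:2]; print((t-o)@x,(t-o)@y)
E
```

```text
[ 0.5916 -0.1926] 0.0415 0.0687
[ 0.5127 -0.1853] -0.0377 0.0705
[ 0.6128 -0.2295] 0.0652 0.0333
[ 0.4834 -0.2211] -0.0644 0.0327
0.0008557065520415977 0.2316713302961036
```

Call:
jog_arm --deltas '[[[-0.3,-0.07,-0.8,0,0],[-0.3,-0.07,-1,0,0],[-0.3,-0.07,-1,0,0],[-0.3,-0.07,-1,0,0],[-0.3,-0.07,-1,0,0],[-0.3,-0.07,-1,0,0],[-0.3,-0.07,-1,0,0],[-0.3,-0.07,-1,0,0]]]'

```text
time_s: 13.28
tcp_pos: [0.5573, -0.1053, 0.0256]
eef_rot: [180.0, -0.0, 86.0]
contact_force: [0.2, 1.3, -0.8]
gripper_width: 0.0308
gripper_force: 0.5
```

Call:
jog_arm --deltas '[[[-0.3,-0.07,-1,0,0],[-0.3,-0.07,-1,0,0],[-0.3,-0.07,-1,0,0],[-0.3,-0.07,-1,0,0],[-0.3,-0.06,-0.8,0,0],[-0.3,-0.04,-0.5,0,0],[-0.3,0,0,0,0]]]'

```text
time_s: 14.15
tcp_pos: [0.5536, -0.1581, 0.0256]
eef_rot: [180.0, 0.0, 85.9]
contact_force: [0.4, 0.0, 0.4]
gripper_width: 0.0307
gripper_force: 0.0
```

Call:
jog_arm --deltas '[[[-0.3,-0.03,-0.4,0,0],[-0.3,-0.03,-0.3,0,0],[-0.3,-0.02,-0.3,0,0],[-0.3,-0.02,-0.2,0,0],[-0.3,0,0,0,0]]]'

```text
time_s: 14.78
tcp_pos: [0.5526, -0.1699, 0.0256]
eef_rot: [-180.0, 0.0, 86.0]
contact_force: [-0.2, -0.1, -1.0]
gripper_width: 0.0308
gripper_force: 0.0
```

Call:
jog_arm --deltas '[[[-0.3,-0.01,-0.1,0,0],[-0.3,-0.01,-0.1,0,0]]]'

```text
time_s: 15.02
tcp_pos: [0.5524, -0.1712, 0.0255]
eef_rot: [180.0, 0.1, 85.9]
contact_force: [1.2, 0.7, -0.8]
gripper_width: 0.0305
gripper_force: 0.8
```

Call:
jog_arm --deltas '[[[-0.3,-0.01,-0.1,0,0],[-0.3,-0.01,-0.1,0,0]]]'

```text
time_s: 15.28
tcp_pos: [0.5523, -0.1722, 0.0256]
eef_rot: [180.0, 0.1, 85.9]
contact_force: [0.5, 8.7, 1.6]
gripper_width: 0.0306
gripper_force: 4.6
```

Call:
jog_arm --deltas '[[[-0.3,0,-0.1,0,0]]]'

```text
time_s: 15.4
tcp_pos: [0.5523, -0.1724, 0.0255]
eef_rot: [180.0, 0.1, 85.9]
contact_force: [-0.2, 14.1, 2.2]
gripper_width: 0.0307
gripper_force: 7.1
```

The pushing force rose and motion stalled, which fits the tray being on the stop. I will back off and check.

Call:
jog_arm --deltas '[[[-0.3,0.1,1,0,0],[-0.3,0.2,3,0,0],[-0.3,0.4,6,0,0],[-0.3,0,6,6,0],[-0.3,0,6,6,0],[-0.3,0,6,6,0],[-0.3,0,6,3,0],[-0.3,0,0,0,0]]]'

```text
time_s: 16.4
tcp_pos: [0.5605, 0.1187, 0.189]
eef_rot: [179.7, 0.0, 86.1]
contact_force: [-0.6, -0.1, -0.2]
gripper_width: 0.0306
gripper_force: 0.0
```

```bash
python3 - <<'E'
from h import *
print(r.get_state()["tcp_pos"])
im=r.capture("top"); cv2.imwrite("pics/top3.png",im)
s=r.capture("scene"); cv2.imwrite("pics/scene3.png",s)
a=cv2.resize(im[176:246,295:384],None,fx=6,fy=6,interpolation=cv2.INTER_CUBIC)[:300]
b=cv2.resize(s[140:205,125:214],None,fx=6,fy=6,interpolation=cv2.INTER_CUBIC)[:300]
cv2.imwrite("pics/two3.png",np.vstack([a,b]))
E
```

```text
[0.56045763 0.1186677  0.18896974]
```

View pics/two3.png

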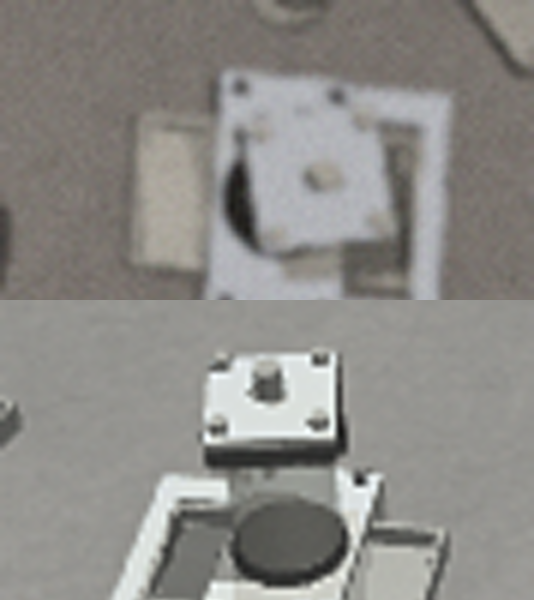

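Top half: the tray's trailing corners are at (138,112) and (131,264), outside the mouth. I will check their place in the bridge frame.

```bash
python3 - <<'E'
from h import *
c=r.camera_info("top")
y=np.array([.0695,.9976]); x=np.array([.9976,-.0695]); o=np.array([.5454,-.2582])
for n,u,v,z in (("tray",138,112,.016),("tray",131,264,.016),("mouth",222,70,.029),("stopouter",452,95,.012)):
    p=onz(c,295+(u-2.5)/6,176+(v-2.5)/6,z)[:2]; print(n,p,((p-o)@x).round(4),((p-o)@y).round(4))
im=cv2.imread("pics/scene3.png"); cv2.imwrite("pics/s3.png",np.clip(cv2.resize(im[155:215,125:225],(800,480),interpolation=cv2.INTER_CUBIC).astype(float)*1.5,0,255).astype(np.uint8))
E
```

```text
tray [ 0.5941 -0.1858] 0.0436 0.0756
tray [ 0.5135 -0.1824] -0.0371 0.0734
mouth [ 0.6156 -0.2282] 0.0679 0.0348
stopouter [ 0.6074 -0.3527] 0.0684 -0.09
```

View pics/s3.png

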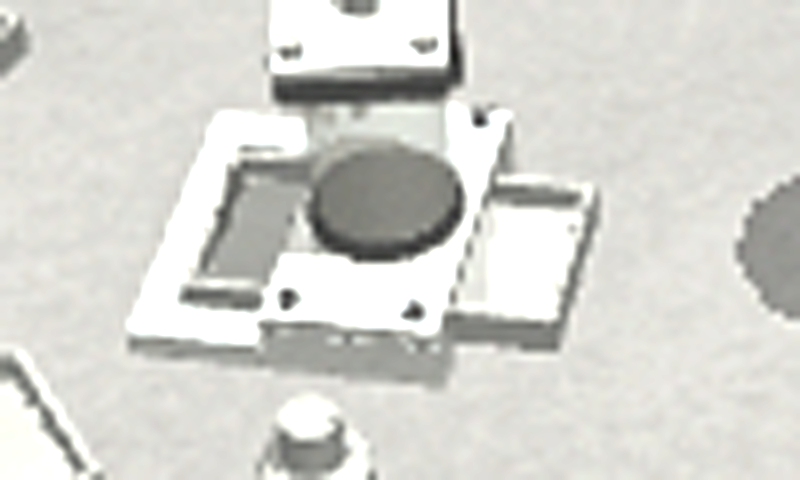

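The tray's walls show through the window at the stop end, and its trailing end is at y ≈ 0.0745 in the bridge frame. That puts it home, centred within about 3 mm and square.

```bash
python3 -c "
from h import *
print(r.close_job())"
```

```text
the job is handed in; nothing more can be done
None
```

I pushed the tray under the pot's bridge, flat and against the stop; it measures within about 3 mm of centre and 1–2° of square, and the job is handed in with no verdict shown.

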